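# Replace the broken lining brick in a sloping kiln door

### The job

Take the broken piece of brick out of the pocket in the sloping kiln door and put it in the red scrap tub; only then set the new white brick into the pocket, broad face outward, and press it firmly home until it is flush with the door's face all round. Leave the other things on the bench where they are.

Things in the scene. Friction and masses are not known exactly. Their poses are not given: they have to be found in the camera images.
- panel: White kiln door panel, 220 mm along the slope (x), 240 mm across (y), 62 mm thick, fixed on a steel stand; it slopes 30 degrees, its face falling away from the robot and its high edge nearest to it (at yaw 0). Origin: centre of its face. Axes: x down the slope, y across (level), z square out of the face.
- pocket (a point): Centre of the brick pocket's mouth in the panel, at face level; axes as the panel's. The pocket is a rectangle 63 mm (x) by 125 mm (y), open at the face.
- backplate (a joint): Steel backing plate, the pocket's floor: 25 mm below the face at joint value 0 (start). It stays put until pushed with about 10 N, then slides stiffly deeper, to a hard stop at 0.025 m, where it is 50 mm below the face; it does not spring back.
- broken: Broken burnt-brown brick piece lying in the pocket, 21 mm proud of the face: 50 mm (x) by 70 (y) by 46 (z), 160 g. From y -35 to +21 mm it is full height with flat x sides (grip there, across x); the rest is a lower broken end, 44 mm wide, 31 high. Origin: centre of its underside; at the start z points out of the face and x down the slope.
- brick: New white lining brick, plain block 58 mm (x) by 120 mm (y) by 50 mm (z), 280 g, lying flat on the bench. Origin: centre of its underside; z up. It fits the pocket with 2.5 mm to spare on each side, its y along the pocket's y (either way round, either broad face out).
- brick_mid (a point): Middle of the new white brick (25 mm above its origin), axes as the brick's.
- tub: Open red scrap tub, fixed to the bench: 180 mm (x) by 170 mm (y) outside, 70 mm high, walls and floor 5 mm. Origin: centre of its underside; z up.
- prop_a: Bystander: tan kiln prop, standing cylinder 38 mm across, 80 mm high; origin under its centre.
- prop_b: Bystander: tan kiln prop, standing cylinder 38 mm across, 60 mm high; origin under its centre.
- jar: Bystander: blue glaze jar 72 mm across, 100 mm high, white cap; origin under its centre.
- wire_brush: Bystander: brush lying on the bench, along its x; origin under its middle.
- hammer: Bystander: hammer lying on the bench, along its x; origin under its middle.
- offcut: Bystander: white brick offcut 70 x 55 x 45 mm, not the new brick; origin under its centre.
Mind the look-alikes: they are no part of the job. Leave any green look-alike of the broken alone.

How it is judged (in metres and radians):
On the way, in this order (a step that is already met when the one before it is completed fails the run):
1. the broken piece is in the red tub, before the new brick goes in (x of broken in the frame of tub between -0.085 and 0.085 m and y of broken in the frame of tub between -0.08 and 0.08 m and z of broken in the frame of tub between -0.005 and 0.07 m and distance between brick_mid and pocket above 0.06 m), for 0.2 s.
2. the new brick is in the pocket (x of brick_mid in the frame of pocket between -0.006 and 0.006 m and y of brick_mid in the frame of pocket between -0.006 and 0.006 m and z of brick_mid in the frame of pocket between -0.035 and 0.012 m and angle between the z axis of brick and the z axis of pocket, either way round below 0.15 rad and angle between the y axis of brick and the y axis of pocket, either way round below 0.12 rad), for 0.2 s.
At the end, for the whole second after the job is handed in: The new brick lies in the pocket, centred within 6 mm, square within 0.06 rad (long side along the pocket within 0.12 rad), its outer face flush with the door's face (at most 2.5 mm proud, 3.5 mm sunk); the broken piece lies in the red tub; both at rest (x of brick_mid in the frame of pocket between -0.006 and 0.006 m and y of brick_mid in the frame of pocket between -0.006 and 0.006 m and z of brick_mid in the frame of pocket between -0.0285 and -0.0225 m and angle between the z axis of brick and the z axis of pocket, either way round below 0.06 rad and angle between the y axis of brick and the y axis of pocket, either way round below 0.12 rad and x of broken in the frame of tub between -0.085 and 0.085 m and y of broken in the frame of tub between -0.08 and 0.08 m and z of broken in the frame of tub between -0.005 and 0.07 m and linear speed of each of brick, broken below 0.02 m/s); the robot touches nothing.
It fails at once if a bystander is moved by more than 30 mm or a standing one is tipped over (distance of any of prop_a, prop_b, jar, wire_brush, hammer, offcut from where it was at the start of the episode above 0.03 m or angle between any of prop_a, prop_b, jar's own z axis and vertical above 0.5 rad).
It also fails if it takes over 66 s, if anything falls off the work surface, if the arm or the gripper's body presses on something with over 40 N, if the wrist force passes 120 N, or if a joint passes its speed limit or range.

### The arm

A 6-joint arm with a two-finger parallel gripper is mounted at the origin on the work surface. World frame = base frame: x ahead of the robot, y to its left, z up, the work surface at z = 0. Lengths are in m, angles in degrees, forces in N, time in s.
With the tool pointing down it reaches from about 0.25 to 0.725 m from the base axis. Payload 9.7 kg.
Tool frame: the origin (TCP) lies between the finger pads; the fingertips stand 19 mm ahead of it and the grasp point (between the pads) is the TCP; z points along the fingers, y is the line along which they close (so a half turn about z gives the same grasp; the last joint's range is limited). The gripper opens to 85 mm and grips with 20 to 120 N. Pads are 22 mm wide; open, the fingers measure 114 mm over their backs; the gripper's body (76 mm by 85 mm) begins 54 mm behind the grasp point. The pads swing forward as they close: fully open they stand 13 mm farther back than shut.
Start: joints at [-73.281, 4.979, 10.078, 95.1, 0, 90], TCP at [0.158, -0.527, 0.25] pointing down, gripper open.
Joint ranges: [-179.16, 179.16], [-48.56, 103.87], [-65.8, 70.77], [-126.05, 130.52], [-82.76, 87.17], [-180, 180]. Speed limits (degrees/s): [127.2, 127.2, 147.25, 180, 180, 180].

### API

Orientations are given as [roll, pitch, yaw] about the fixed x, y, z axes, in that order (R = Rz(yaw) Ry(pitch) Rx(roll)).
In Python, from workcell import bot gives the robot as it stands. The module is installed in compiled form; this text tells all that it offers.
- The arm moves only by the shell command python3 -m crank 'ROWS' [OPENING] [FORCE]. ROWS is JSON, a list that holds one entry, the list of rows, each a list of 6 numbers: the shift along the world's x, y, z as a fraction of full scale, then the turn, a rotation vector about the world's x, y, z as a fraction of full scale. In form: [[[x, y, z, wx, wy, wz], ...]]. A call has 1 to 20 rows; each row shifts and turns the commanded pose from where the row before left it; what a row does not reach is not made up. Full scale, the value 1, is 20 mm for a shift and 0.12 rad for a turn. A row lasts 1/12 s, in which the tool goes at most 41.7 mm and 7.16 degrees, less where a joint would pass 70% of its speed; a pose out of reach is approached as far as the arm can. A call with a number of a shift or a turn outside -1 to 1 is refused whole. A call with a gripper value outside its range is refused whole. OPENING is the opening, from 0 (shut) to 1 (fully open), set as the call begins (- or left out, the last holds). The fingers move at their own pace and stop on an object; FORCE is the grip in N (left out, the last holds). Time passes only in rows, so rows that do not move let the fingers close. It gives the time, the measured TCP pose, the force, the opening and the grip force at its end, in the units of the state.
- bot.get_obs(): the state, without advancing time (a new reading comes with each control period).
- bot.camera(name): name is "scene" or "side" or "wrist"; returns the picture (480x640x3 uint8, red, green, blue); there is no depth.
- bot.camera_model(name): a dict with "vertical_fov" (degrees; the focal length in pixels is half the picture's height over the tangent of half this angle, whatever the lens; pixels are square), "cx", "cy" (the principal point, pixels), "R" (3x3) and "t" (3): a world point X has camera coordinates R X + t. Camera axes: x right, y down, z forward; pixel columns grow to the right and rows downward; lengths in m; the calibration is good to about 2 mm. The wrist camera is an equidistant fisheye: a pixel r from the principal point sees the ray r / f radians off the axis. A picture is of the moment at which its call begins: read the wrist's pose just before it. camera_model takes no time and is no camera call; for the wrist camera it gives the pose at the moment of the call.
- bot.job_done(): hands the job in; it is judged then, once.
The state is a dict: "time": time; "q": joint angles; "qd": joint speeds; "joint_efforts": joint torques, N m; "ee_pos": TCP position; "tcp_rot": TCP orientation; "wrist_force": force on the tool from outside, world axes, zero at the start; "torque": the same for the moment, N m; "opening": finger opening in m; "grasp_force": force on a finger pad.
Only numpy, scipy, OpenCV 4.12 (cv2) and the standard library are available. Lean on these libraries where they do the work, as an engineer would, in place of code of your own. Each camera call takes 0.05 s, during which the arm holds its last target. There are 200 camera calls.

## Working session

There is one attempt and no reset: what is moved stays moved. The work goes in short steps, Python scripts to look and compute and a shell command to move; the robot and the scene stay as the last step left them, time stands still between calls to the robot, and variables do not carry over. Pictures are saved under pics/ and viewed, at most 10 in all, crops included, and the job is handed in when it is done.

```bash
mkdir -p pics; cat > h.py <<'E'
import numpy as np,cv2
from workcell import bot
def K(n):
    m=bot.camera_model(n); f=240/np.tan(np.radians(m["vertical_fov"])/2)
    return f,m["cx"],m["cy"],np.array(m["R"]),np.array(m["t"])
def ray(n,u,v):
    f,cx,cy,R,t=K(n); d=np.array([(u-cx)/f,(v-cy)/f,1]); return -R.T@t, R.T@d
def onplane(n,u,v,z=0,N=(0,0,1),P=None):
    o,d=ray(n,u,v); N=np.array(N); P=np.array([0,0,z]) if P is None else P
    return o+d*((P-o)@N)/(d@N)
def proj(n,X):
    f,cx,cy,R,t=K(n); c=np.atleast_2d(X)@R.T+t; return np.c_[cx+f*c[:,0]/c[:,2],cy+f*c[:,1]/c[:,2]]
def save(n,p):
    im=bot.camera(n)[:,:,::-1]; cv2.imwrite("pics/"+p+".png",im); return im
E
python3 - <<'E'
from h import *
o=bot.get_obs(); print({k:np.round(v,3).tolist() for k,v in o.items()})
for n in ("scene","side","wrist"):
    save(n,n+"0"); f,cx,cy,R,t=K(n); print(n,f,cx,cy,(-R.T@t).round(3),R[2].round(3))
E
```

```text
{'time': 0.0, 'q': [-73.281, 5.01, 10.034, 95.1, 0.0, 90.0], 'qd': [0.061, -0.014, 0.063, 0.088, 0.074, 0.145], 'joint_efforts': [0.002, -52.04, 46.48, 0.017, 0.0, 0.0], 'ee_pos': [0.158, -0.527, 0.25], 'tcp_rot': [-179.924, -0.0, 16.718], 'wrist_force': [0.446, 0.125, 0.586], 'torque': [0.041, 0.005, -0.022], 'grasp_force': 0.0, 'opening': 0.085}
scene 498.65192119726805 317.4655442433026 238.51355100088998 [1.604 0.064 0.891] [-0.791 -0.043 -0.611]
side 576.661329349668 321.42095733389164 248.65488765922066 [-0.398  0.949  1.019] [ 0.589 -0.58  -0.562]
wrist 371.64829954431775 317.2312908491523 240.48906803515837 [ 0.231 -0.506  0.373] [-0.287 -0.084 -0.954]
```

View pics/scene0.png

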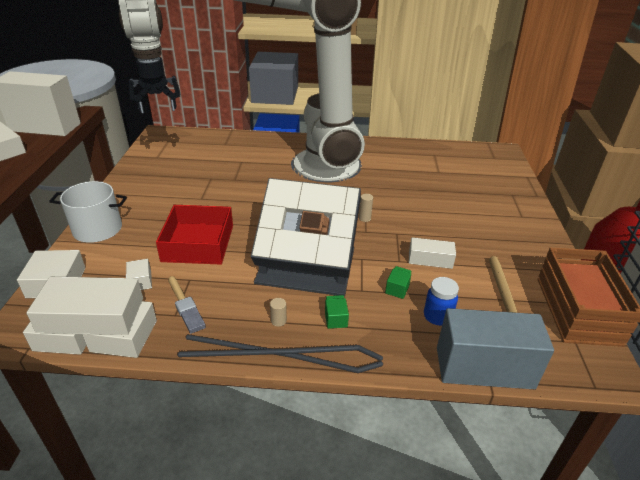

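View pics/side0.png

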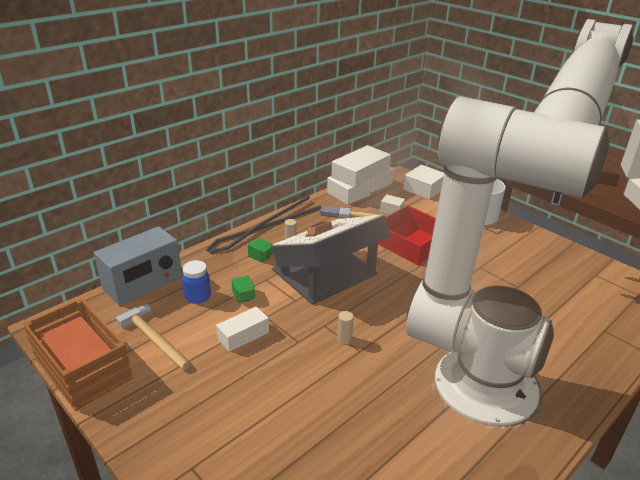

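Scene view: the broken brown piece is at (313,222) in the door pocket. Its look-alikes are the green blocks at (398,282) and (337,311). The new brick is the white block at (433,252). Its look-alikes are the offcut (138,272) and the stacked white bricks (85,300), (52,270). The red tub is at (197,234), and the crate at (585,300) is not the tub. I choose (313,222), (433,252) and (197,234), and check them in one crop sheet.

```bash
python3 - <<'E'
from h import *
s=cv2.imread("pics/scene0.png"); d=cv2.imread("pics/side0.png")
def c(im,x,y,w,h,k): return cv2.resize(im[y:y+h,x:x+w],None,fx=k,fy=k,interpolation=cv2.INTER_CUBIC)
a=c(s,245,170,130,125,3.2)   # 416x400
b=c(s,400,230,64,44,6)     # 384x264
e=c(d,210,300,64,56,6) # 384x336
t=c(s,150,200,104,50,4) #416x200
L=np.vstack([a,t]); R=np.vstack([b,e]); print(L.shape,R.shape)
cv2.imwrite("pics/crop1.png",np.hstack([L,R]))
E
```

```text
(600, 416, 3) (600, 384, 3)
```

View pics/crop1.png

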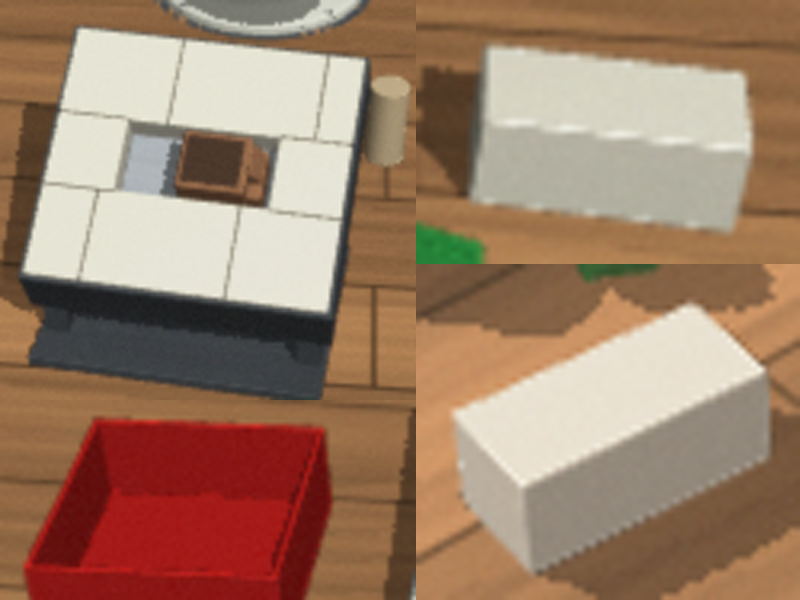

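The crops confirm the choices: brown broken piece with its lower end on the right (+y), plain white new brick, open red tub. Next I fit the poses.

```bash
cat > fit.py <<'E'
from h import *
from scipy.optimize import least_squares as LS
from scipy.spatial.transform import Rotation as Ro
A=lambda P:np.array(P,float)
a=lambda P:A(P)/3.2+[245,170]
b=lambda P:(A(P)-[416,0])/6+[400,230]
e=lambda P:(A(P)-[416,264])/6+[210,300]
t=lambda P:(A(P)-[0,400])/4+[150,200]
def rz(y): return Ro.from_euler('z',y).as_matrix()
# brick
bs=A([[-29,-60,50],[-29,60,50],[29,60,50],[29,-60,50],[29,-60,0],[29,60,0]])/1e3
bd=A([[29,-60,50],[-29,-60,50],[-29,60,50],[29,60,50],[-29,60,0],[-29,-60,0]])/1e3
us=b([[486,45],[746,74],[750,150],[483,120],[472,200],[732,230]]); ud=e([[692,305],[768,374],[527,487],[456,411],[537,572],[770,460]])
pose=lambda p,X:X@rz(p[2]).T+[p[0],p[1],0]
def fs(p): return (proj("scene",pose(p,bs))-us).ravel()
def fd(p): return (proj("side",pose(p,bd))-ud).ravel()
for f in (fs,fd,lambda p:np.r_[fs(p),fd(p)]):
    r=LS(f,[.4,-.2+.4,0]); print("brick",r.x[:2].round(4),np.degrees(r.x[2]).round(2),np.abs(r.fun).max().round(2))
tb=A([[-90,-85,70],[-90,85,70],[90,-85,70],[90,85,70]])/1e3; ut=t([[95,420],[326,428],[27,568],[280,577]])
r=LS(lambda p:(proj("scene",pose(p,tb))-ut).ravel(),[.5,-.3,0]); print("tub",r.x[:2].round(4),np.degrees(r.x[2]).round(2),r.fun.round(1))
pc=A([[-110,-120,0],[-110,120,0],[110,120,0],[110,-120,0]])/1e3; up=a([[76,28],[366,58],[330,312],[22,276]])
kc=A([[-31.5,-62.5,0],[-31.5,62.5,0],[31.5,62.5,0],[31.5,-62.5,0]])/1e3; uk=a([[130,121],[277,138],[268,206],[121,190]])
RP=lambda y:rz(y)@Ro.from_euler('y',30,degrees=True).as_matrix()
pp=lambda p,X:X@RP(p[3]).T+p[:3]
def f(p): return np.r_[(proj("scene",pp(p,pc))-up).ravel(),(proj("scene",pp(p,kc+[p[4],p[5],0]))-uk).ravel()]
r=LS(f,[.5,0,.15,0,0,0]); p=r.x; print("panel",p.round(4),np.degrees(p[3]).round(2),r.fun.round(1)); C=pp(p,A([[p[4],p[5],0]]))[0];print("pocket",C.round(4)); R=RP(p[3])
# broken top full part at z=+21
ub=a([[183,132],[254,140],[241,190],[176,187]])
for u in ub: print("brk", ((onplane("scene",*u,N=R[:,2],P=C+.021*R[:,2])-C)@R).round(4))
E
python3 fit.py
```

```text
brick [0.5168 0.3233] -5.12 0.71
brick [0.5143 0.3193] -4.95 1.11
brick [0.515  0.3213] -4.59 1.48
tub [ 0.5054 -0.3347] 2.3 [ 0.  -0.5  0.2 -0.6 -0.6  0.4  0.4  0.4]
panel [ 0.5722 -0.0198  0.1473 -0.0923 -0.0011  0.0006] -5.29 [ 0.2  0.4 -0.7  0.3 -0.2 -0.1  0.7 -0.5 -0.4 -0.4  1.4 -0.5  0.8  0.7
 -1.9  0.1]
pocket [ 0.5714 -0.0191  0.1479]
brk [-0.0161 -0.0134  0.021 ]
brk [-0.0159  0.0435  0.021 ]
brk [0.0279 0.0397 0.021 ]
brk [ 0.0316 -0.0111  0.021 ]
```

```bash
cat >> h.py <<'E'
from scipy.spatial.transform import Rotation as Ro
RPAN=Ro.from_euler('z',-5.1,degrees=True).as_matrix()@Ro.from_euler('y',30,degrees=True).as_matrix()
CP=np.array([.5714,-.0191,.1479])
RT=np.c_[RPAN[:,1],RPAN[:,0],-RPAN[:,2]]  # tool for panel
def pan(x,y,z): return CP+RPAN@np.array([x,y,z])
def cur():
    o=bot.get_obs(); return np.array(o["ee_pos"]),Ro.from_euler('xyz',o["tcp_rot"],degrees=True).as_matrix(),o
def go(P,R):
    p,r,o=cur(); print("t",o["time"],"shift",((P-p)/.02).round(2).tolist(),"turn",(Ro.from_matrix(R@r.T).as_rotvec()/.12).round(2).tolist())
def inpan():
    p,r,o=cur(); print("t",o["time"],"panel pos",((p-CP)@RPAN).round(4),"err deg",np.degrees(Ro.from_matrix(RT@r.T).as_rotvec()).round(2),"F",(np.array(o["wrist_force"])@RPAN).round(1),"open",o["opening"],o["grasp_force"],"q",np.round(o["q"],0))
E
python3 -c "
from h import *
go(pan(.007,.0147,.12),RT)"
```

```text
t 0.15 shift [24.02, 25.81, -0.07] turn [2.92, 3.58, 9.68]
```

```bash
python3 -m crank '[[[0.86,0.92,0.25,0.1,0.13,0.35],[0.86,0.92,0.25,0.1,0.13,0.35],[0.86,0.92,0.25,0.1,0.13,0.35],[0.86,0.92,0.25,0.1,0.13,0.35],[0.86,0.92,0.25,0.1,0.13,0.35],[0.86,0.92,0.25,0.1,0.13,0.35],[0.86,0.92,0.25,0.1,0.13,0.35],[0.86,0.92,0.25,0.1,0.13,0.35],[0.86,0.92,0.25,0.1,0.13,0.35],[0.86,0.92,0.25,0.1,0.13,0.35],[0.86,0.92,0.25,0.1,0.13,0.35],[0.86,0.92,0.25,0.1,0.13,0.35],[0.86,0.92,0.25,0.1,0.13,0.35],[0.86,0.92,0.25,0.1,0.13,0.35]]]' 1 && python3 -c "
from h import *
go(pan(.007,.0147,.12),RT);inpan()"
```

```text
time: 1.32
ee_pos: [0.3997, -0.2681, 0.3203]
tcp_rot: [-165.2, 5.0, 51.4]
wrist_force: [-0.0, -0.3, -0.2]
opening: 0.0856
grasp_force: 0.0
t 1.3167 shift [11.94, 12.89, -3.6] turn [1.51, 1.8, 4.75]
t 1.3167 panel pos [-0.2151 -0.2633  0.0749] err deg [10.36 12.4  32.64] F [ 0.1 -0.3 -0.2] open 0.08561007810857549 0.0 q [-32.  12.  25. 118.  -3.  98.]
```

```bash
python3 -m crank '[[[0.85,0.92,-0.25,0.11,0.13,0.34],[0.85,0.92,-0.25,0.11,0.13,0.34],[0.85,0.92,-0.25,0.11,0.13,0.34],[0.85,0.92,-0.25,0.11,0.13,0.34],[0.85,0.92,-0.25,0.11,0.13,0.34],[0.85,0.92,-0.25,0.11,0.13,0.34],[0.85,0.92,-0.25,0.11,0.13,0.34],[0.85,0.92,-0.25,0.11,0.13,0.34],[0.85,0.92,-0.25,0.11,0.13,0.34],[0.85,0.92,-0.25,0.11,0.13,0.34],[0.85,0.92,-0.25,0.11,0.13,0.34],[0.85,0.92,-0.25,0.11,0.13,0.34],[0.85,0.92,-0.25,0.11,0.13,0.34],[0.85,0.92,-0.25,0.11,0.13,0.34],[0,0,0,0,0,0],[0,0,0,0,0,0]]]' && python3 -c "
from h import *
go(pan(.007,.0147,.04),RT);inpan();im=save('wrist','w1');cv2.imwrite('pics/w1c.png',cv2.resize(im,(800,600)))"
```

```text
time: 2.65
ee_pos: [0.6148, -0.0088, 0.2263]
tcp_rot: [-151.5, -0.3, 84.9]
wrist_force: [-0.2, -0.0, 0.0]
opening: 0.0854
grasp_force: 0.0
t 2.65 shift [-0.81, 0.1, -2.36] turn [-0.02, 0.23, 0.0]
t 2.65 panel pos [-0.0025  0.0141  0.0891] err deg [-0.13  1.57  0.02] F [-0.2 -0.  -0.1] open 0.08535714368288733 0.0 q [ -2.  48.  60. 130.   2.  93.]
```

View pics/w1c.png

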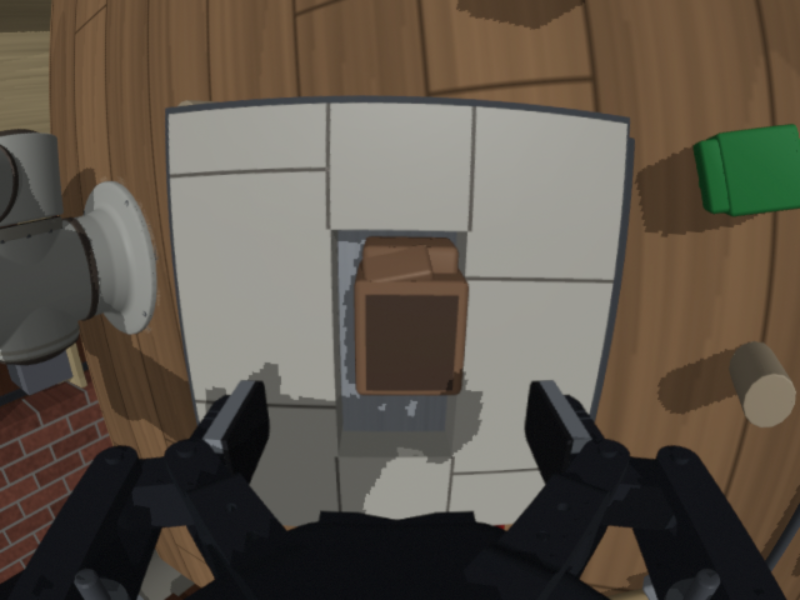

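Wrist view: broken piece in the pocket, full-height top corners near (357,280), (467,283), (463,393), (357,391). Pocket mouth corners are near (332,231), (467,231), (453,457), (338,457). Joint 4 is at its limit here.

```bash
cat >> h.py <<'E'
def wr(u,v):  # wrist ray, fisheye
    f,cx,cy,R,t=K("wrist"); a,b=u-cx,v-cy; r=np.hypot(a,b); th=r/f
    return -R.T@t, R.T@np.array([a/r*np.sin(th),b/r*np.sin(th),np.cos(th)])
def wpan(u,v,z):
    o,d=wr(u,v); N=RPAN[:,2]; P=CP+z*N; return ((o+d*((P-o)@N)/(d@N)-CP)@RPAN).round(4)
E
python3 -c "
from h import *
for z,L in ((0,[(332,231),(467,231),(453,457),(338,457),(167,110),(630,121)]),(.021,[(357,279),(467,282),(463,393),(357,391)])):
  for u,v in L: print(z,wpan(u*.8,v*.8,z))
go(pan(.007,.0147,.03),RT)"
```

```text
0 [-0.0306  0.0566 -0.    ]
0 [0.0324 0.0564 0.    ]
0 [ 0.0314 -0.0702 -0.    ]
0 [-0.0334 -0.0689 -0.    ]
0 [-0.1113  0.1195 -0.    ]
0 [0.1156 0.1152 0.    ]
0.021 [-0.0181  0.0388  0.021 ]
0.021 [0.0294 0.0372 0.021 ]
0.021 [ 0.0303 -0.017   0.021 ]
0.021 [-0.0197 -0.015   0.021 ]
t 2.7 shift [-1.05, 0.17, -2.86] turn [-0.02, 0.24, 0.01]
```

```bash
python3 -m crank '[[[-0.17,0.0,-0.5,0,0.06,0],[-0.17,0.0,-0.5,0,0.06,0],[-0.17,0.0,-0.5,0,0.06,0],[-0.17,0.0,-0.5,0,0.06,0],[-0.17,0.0,-0.5,0,0,0],[-0.17,0.0,-0.4,0,0,0],[0,0,0,0,0,0],[0,0,0,0,0,0]]]' && python3 -c "
from h import *
go(pan(.006,.0115,.018),RT);inpan()"
```

```text
time: 3.37
ee_pos: [0.5939, -0.0108, 0.1712]
tcp_rot: [-150.1, -0.1, 84.7]
wrist_force: [-0.1, 0.6, 0.4]
opening: 0.0855
grasp_force: 0.0
t 3.3667 shift [-0.36, 0.1, -0.54] turn [-0.02, 0.02, 0.03]
t 3.3667 panel pos [0.0071 0.0102 0.031 ] err deg [-0.11  0.12  0.21] F [-0.3  0.6  0.3] open 0.08545806509218581 0.0 q [ -2.  42.  44. 122.   2.  93.]
```

```bash
python3 -m crank '[[[-0.13,0.03,-0.2,0,0,0],[-0.13,0.03,-0.2,0,0,0],[-0.13,0.03,-0.2,0,0,0],[0,0,0,0,0,0]]]' && python3 -m crank '[[[0,0,0,0,0,0],[0,0,0,0,0,0],[0,0,0,0,0,0],[0,0,0,0,0,0],[0,0,0,0,0,0],[0,0,0,0,0,0],[0,0,0,0,0,0]]]' 0.3 50 && python3 -c "
from h import *
inpan()"
```

```text
time: 3.7
ee_pos: [0.586, -0.008, 0.1575]
tcp_rot: [-150.0, -0.1, 84.8]
wrist_force: [0.0, 0.4, -0.5]
opening: 0.0859
grasp_force: 0.0
time: 4.28
ee_pos: [0.587, -0.0081, 0.1608]
tcp_rot: [-150.3, -0.1, 84.8]
wrist_force: [3.6, -1.3, 16.3]
opening: 0.0487
grasp_force: 64.0
t 4.2833 panel pos [0.0061 0.0123 0.0184] err deg [-0.12  0.32  0.12] F [-4.9 -1.  16. ] open 0.04871983639453254 63.97033754736185 q [ -2.  40.  40. 120.   2.  93.]
```

```bash
python3 -m crank '[[[0.25,-0.02,0.43,0,0,0],[0.25,-0.02,0.43,0,0,0],[0.25,-0.02,0.43,0,0,0],[0.25,-0.02,0.43,0,0,0],[0.25,-0.02,0.43,0,0,0],[0.25,-0.02,0.43,0,0,0],[0,0,0.8,0,-0.3,0],[0,0,0.8,0,-0.3,0],[0,0,0.8,0,-0.3,0],[0,0,0.8,0,-0.3,0]]]' && python3 -c "
from h import *
inpan()
Rt=Ro.from_euler('xyz',[180,0,70],degrees=True).as_matrix()
go(np.array([.5054,-.3347,.27]),Rt);go(np.array([.5054,-.3347,.12]),Rt);im=save('wrist','w2');s=save('scene','s2');
cv2.imwrite('pics/c2.png',np.hstack([cv2.resize(im,(400,300)),cv2.resize(s[100:340,120:440],(400,300))]))"
```

```text
time: 5.12
ee_pos: [0.6167, -0.0105, 0.2741]
tcp_rot: [-158.4, -0.9, 84.9]
wrist_force: [-0.3, -0.3, -0.5]
opening: 0.0487
grasp_force: 54.1
t 5.1167 panel pos [-0.0247  0.0126  0.1314] err deg [-0.14  8.41  0.11] F [ 0.  -0.3 -0.6] open 0.048718528746048546 54.09248650074005 q [ -2.  42.  59. 128.   2.  93.]
t 5.1167 shift [-5.56, -16.21, -0.2] turn [-0.81, -3.05, -2.16]
t 5.1167 shift [-5.56, -16.21, -7.7] turn [-0.81, -3.05, -2.16]
```

View pics/c2.png

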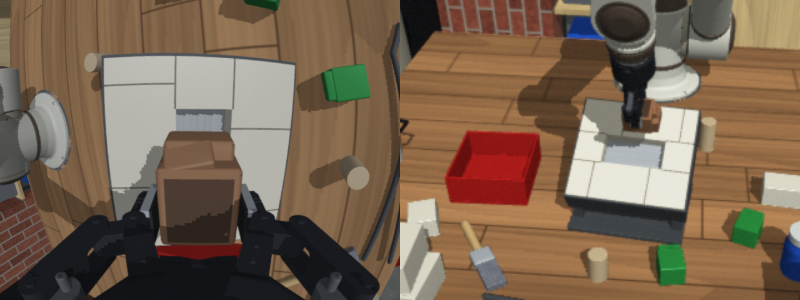

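The wrist and scene views show the broken piece held clear of the pocket. Next, to the tub.

```bash
python3 -m crank '[[[-0.31,-0.9,0,-0.045,-0.17,-0.12],[-0.31,-0.9,0,-0.045,-0.17,-0.12],[-0.31,-0.9,0,-0.045,-0.17,-0.12],[-0.31,-0.9,0,-0.045,-0.17,-0.12],[-0.31,-0.9,0,-0.045,-0.17,-0.12],[-0.31,-0.9,0,-0.045,-0.17,-0.12],[-0.31,-0.9,0,-0.045,-0.17,-0.12],[-0.31,-0.9,0,-0.045,-0.17,-0.12],[-0.31,-0.9,0,-0.045,-0.17,-0.12],[-0.31,-0.9,0,-0.045,-0.17,-0.12],[-0.31,-0.9,0,-0.045,-0.17,-0.12],[-0.31,-0.9,0,-0.045,-0.17,-0.12],[-0.31,-0.9,0,-0.045,-0.17,-0.12],[-0.31,-0.9,0,-0.045,-0.17,-0.12],[-0.31,-0.9,0,-0.045,-0.17,-0.12],[-0.31,-0.9,0,-0.045,-0.17,-0.12],[-0.31,-0.9,0,-0.045,-0.17,-0.12],[-0.31,-0.9,0,-0.045,-0.17,-0.12],[0,0,0,0,0,0]]]' && python3 -c "
from h import *
Rt=Ro.from_euler('xyz',[180,0,70],degrees=True).as_matrix()
go(np.array([.5054,-.3347,.065]),Rt)"
```

```text
time: 6.8
ee_pos: [0.5033, -0.3369, 0.2723]
tcp_rot: [-179.9, -0.0, 69.8]
wrist_force: [-0.5, 0.4, -1.8]
opening: 0.0494
grasp_force: 54.0
t 6.8 shift [0.1, 0.11, -10.36] turn [-0.01, -0.02, 0.03]
```

```bash
python3 -m crank '[[[0,0,-0.9,0,0,0],[0,0,-0.9,0,0,0],[0,0,-0.9,0,0,0],[0,0,-0.9,0,0,0],[0,0,-0.9,0,0,0],[0,0,-0.9,0,0,0],[0,0,-0.9,0,0,0],[0,0,-0.9,0,0,0],[0,0,-0.9,0,0,0],[0,0,-0.9,0,0,0],[0,0,-0.9,0,0,0],[0,0,-0.4,0,0,0],[0,0,0,0,0,0]]]' && python3 -m crank '[[[0,0,0,0,0,0],[0,0,0,0,0,0],[0,0,0,0,0,0],[0,0,0,0,0,0],[0,0,0,0,0,0]]]' 0.8 && python3 -m crank '[[[0,0,0.5,0,0,0],[0,0,0.9,0,0,0],[0,0,0.9,0,0,0],[0,0,0.9,0,0,0],[0,0,0.9,0,0,0],[0,0,0.9,0,0,0],[0,0,0.9,0,0,0],[0,0,0.9,0,0,0],[0,0,0.9,0,0,0],[0,0,0.9,0,0,0],[0,0,0.9,0,0,0],[0,0,0.9,0,0,0],[0,0,0.9,0,0,0],[0,0,0.9,0,0,0],[0,0,0,0,0,0]]]' 1 && python3 -c "
from h import *
Rt=Ro.from_euler('xyz',[180,0,85.3],degrees=True).as_matrix()
go(np.array([.515,.3213,.30]),Rt);im=save('wrist','w3');s=save('scene','s3');c=lambda x,y,w,h,W,H:cv2.resize(s[y:y+h,x:x+w],(W,H),interpolation=cv2.INTER_CUBIC)
cv2.imwrite('pics/c3.png',np.vstack([np.hstack([cv2.resize(im,(400,300)),c(150,190,120,90,400,300)]),c(270,195,72,27,800,300)]))"
```

```text
time: 7.88
ee_pos: [0.5037, -0.3333, 0.0645]
tcp_rot: [-179.7, -0.1, 70.0]
wrist_force: [0.2, 0.9, -1.7]
opening: 0.0491
grasp_force: 54.1
time: 8.3
ee_pos: [0.5052, -0.3347, 0.0686]
tcp_rot: [179.9, -0.0, 70.0]
wrist_force: [0.7, 0.7, 0.5]
opening: 0.0685
grasp_force: 0.0
time: 9.55
ee_pos: [0.505, -0.3346, 0.3165]
tcp_rot: [179.7, 0.1, 70.0]
wrist_force: [0.8, -1.0, 1.5]
opening: 0.0859
grasp_force: 0.0
t 9.55 shift [0.5, 32.8, -0.83] turn [0.02, 0.04, 2.23]
```

View pics/c3.png

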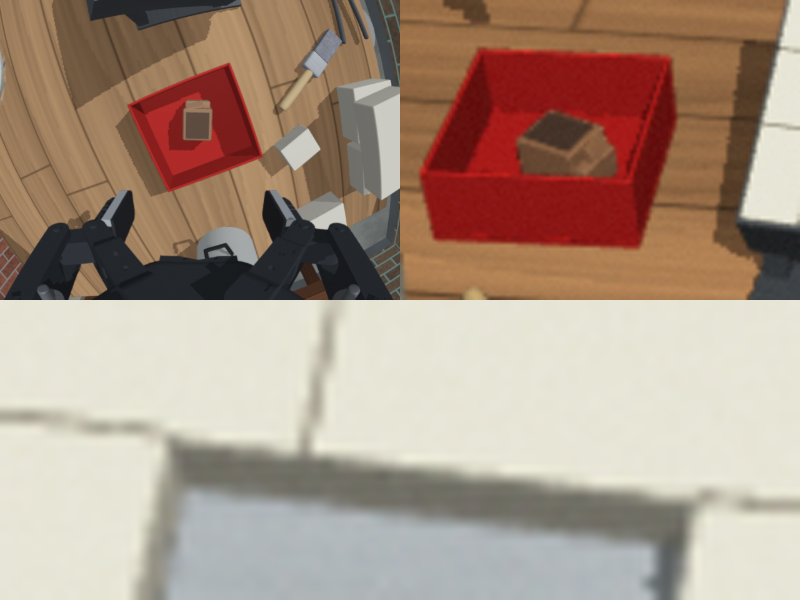

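The broken piece lies in the tub. On the way to the brick I'll take a wrist shot over the pocket.

```bash
python3 -m crank '[[[0.01,0.97,0,0,0,0.07],[0.01,0.97,0,0,0,0.07],[0.01,0.97,0,0,0,0.07],[0.01,0.97,0,0,0,0.07],[0.01,0.97,0,0,0,0.07],[0.01,0.97,0,0,0,0.07],[0.01,0.97,0,0,0,0.07],[0.01,0.97,0,0,0,0.07],[0.01,0.97,0,0,0,0.07],[0.01,0.97,0,0,0,0.07],[0.01,0.97,0,0,0,0.07],[0,0,0,0,0,0],[0,0,0,0,0,0]]]' && python3 - <<'E'
from h import *
m=bot.camera_model("wrist"); im=save('wrist','w4')
f,cx,cy,R,t=K("wrist")
# undistort to a panel-plane rectified view: 4 px per mm, panel x -50..50 right, y 85..-85 up
xs=np.linspace(-.0625,.0625,500); ys=np.linspace(.075,-.075,600)
X,Y=np.meshgrid(xs,ys); P=CP+np.c_[X.ravel(),Y.ravel(),0*X.ravel()]@RPAN.T
c=P@R.T+t; rr=np.hypot(c[:,0],c[:,1]); th=np.arctan2(rr,c[:,2]); k=f*th/rr
mp=np.c_[cx+k*c[:,0],cy+k*c[:,1]].reshape(600,500,2).astype(np.float32)
cv2.imwrite('pics/rect.png',cv2.remap(im,mp[...,0],mp[...,1],cv2.INTER_LINEAR))
E
```

```text
time: 10.73
ee_pos: [0.5068, -0.1204, 0.3112]
tcp_rot: [-179.9, -0.0, 75.4]
wrist_force: [-0.1, -0.0, 0.3]
opening: 0.0857
grasp_force: 0.0
```

View pics/rect.png

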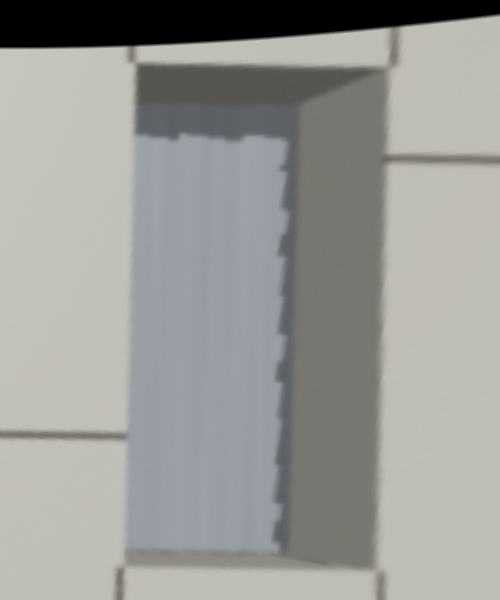

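Rectified panel view (0.25 mm/px): pocket mouth corners at (136,64), (387,67), (375,569), (125,564). That puts the centre about +1.4 mm in x and −4 mm in y from the scene estimate, turned about −1°. Next the same look at the brick.

```bash
python3 -m crank '[[[0.02,0.97,0,0,0,0.08],[0.02,0.97,0,0,0,0.08],[0.02,0.97,0,0,0,0.08],[0.02,0.97,0,0,0,0.08],[0.02,0.97,0,0,0,0.08],[0.02,0.97,0,0,0,0.08],[0.02,0.97,0,0,0,0.08],[0.02,0.97,0,0,0,0.08],[0.02,0.97,0,0,0,0.08],[0.02,0.97,0,0,0,0.08],[0.02,0.97,0,0,0,0.08],[0.02,0.97,0,0,0,0.08],[0.02,0.97,0,0,0,0.08],[0.02,0.97,0,0,0,0.08],[0.02,0.97,-0.6,0,0,0.08],[0.02,0.97,-0.6,0,0,0.08],[0.02,0.97,-0.6,0,0,0.08],[0,0.7,-0.6,0,0,0.07],[0,0,-0.6,0,0,0],[0,0,0,0,0,0]]]' && python3 - <<'E'
from h import *
im=save('wrist','w5'); f,cx,cy,R,t=K("wrist")
xs=np.linspace(-.06,.06,480)+.515; ys=np.linspace(.075,-.075,600)+.321
X,Y=np.meshgrid(xs,ys); P=np.c_[X.ravel(),Y.ravel(),.05+0*X.ravel()]
c=P@R.T+t; rr=np.hypot(c[:,0],c[:,1]); th=np.arctan2(rr,c[:,2]); k=f*th/rr
mp=np.c_[cx+k*c[:,0],cy+k*c[:,1]].reshape(600,480,2).astype(np.float32)
cv2.imwrite('pics/rectb.png',cv2.remap(im,mp[...,0],mp[...,1],cv2.INTER_LINEAR))
E
```

```text
time: 12.45
ee_pos: [0.5135, 0.2225, 0.2485]
tcp_rot: [-179.8, 0.1, 85.1]
wrist_force: [-1.3, 0.0, -0.3]
opening: 0.0854
grasp_force: 0.0
```

View pics/rectb.png

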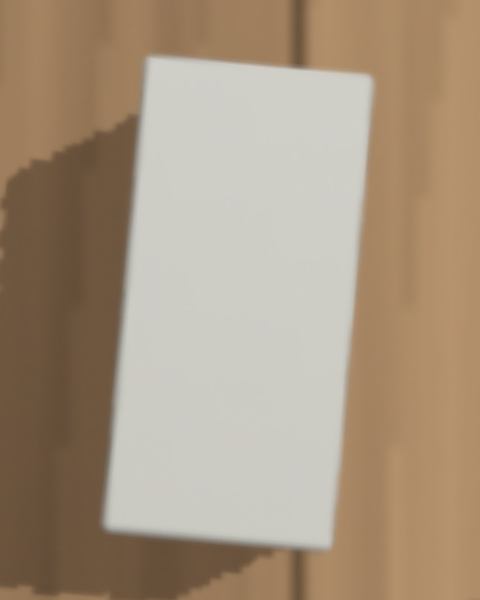

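Brick top corners in the rectified view: (147,56), (373,75), (331,549), (103,528). Centre is (0.5146, 0.3205), yaw −5.1°.

```bash
python3 - <<'E'
from h import *
Rt=Ro.from_euler('xyz',[180,0,84.9],degrees=True).as_matrix()
go(np.array([.5146,.3205,.046]),Rt)
E
```

```text
t 12.5 shift [0.05, 4.92, -10.21] turn [0.01, -0.02, -0.03]
```

```bash
python3 -m crank '[[[0,0.98,-0.5,0,0,0],[0,0.98,-0.7,0,0,0],[0.05,0.98,-0.9,0,0,0],[0,0.98,-0.9,0,0,0],[0,0.98,-0.9,0,0,0],[0,0,-0.9,0,0,0],[0,0,-0.9,0,0,0],[0,0,-0.9,0,0,0],[0,0,-0.9,0,0,0],[0,0,-0.9,0,0,0],[0,0,-0.9,0,0,0],[0,0,-0.6,0,0,0],[0,0,0,0,0,0],[0,0,0,0,0,0]]]' && python3 - <<'E'
from h import *
Rt=Ro.from_euler('xyz',[180,0,84.9],degrees=True).as_matrix()
go(np.array([.5146,.3205,.046]),Rt)
E
```

```text
time: 13.67
ee_pos: [0.5151, 0.3202, 0.0541]
tcp_rot: [-180.0, -0.0, 85.1]
wrist_force: [-0.5, -0.3, 0.8]
opening: 0.0855
grasp_force: 0.0
t 13.6667 shift [-0.03, 0.01, -0.4] turn [-0.0, -0.01, -0.03]
```

```bash
python3 -m crank '[[[-0.03,0,-0.4,0,0,0],[0,0,0,0,0,0]]]' && python3 -m crank '[[[0,0,0,0,0,0],[0,0,0,0,0,0],[0,0,0,0,0,0],[0,0,0,0,0,0],[0,0,0,0,0,0],[0,0,0,0,0,0]]]' 0.4 60 && python3 -m crank '[[[0,0,0.6,0,0,0],[0,0,0.9,0,0,0],[0,0,0.9,0,0,0],[0,0,0.9,0,0,0],[0,0,0.9,0,0,0],[0,0,0.9,0,0,0],[0,0,0.9,0,0,0],[0,0,0.9,0,0,0],[0,0,0.9,0,0,0],[0,0,0.9,0,0,0],[0,0,0.9,0,0,0],[0,0,0.9,0,0,0],[0,0,0,0,0,0]]]' && sed -i "s/^RPAN=.*/RPAN=Ro.from_euler('z',-5.9,degrees=True).as_matrix()@Ro.from_euler('y',30,degrees=True).as_matrix()/; s/^CP=.*/CP=np.array([.5714,-.0191,.1479])+RPAN@[.001,-.0037,0]/" h.py && python3 - <<'E'
from h import *
go(pan(-.0,0,.10),RT);inpan();go(pan(-.0,0,.06),RT)
E
```

```text
time: 13.83
ee_pos: [0.5145, 0.3207, 0.0457]
tcp_rot: [-180.0, -0.0, 85.1]
wrist_force: [-0.4, 0.3, -0.4]
opening: 0.0855
grasp_force: 0.0
time: 14.33
ee_pos: [0.5146, 0.321, 0.0467]
tcp_rot: [180.0, -0.1, 85.1]
wrist_force: [-1.1, -0.0, 5.9]
opening: 0.0565
grasp_force: 66.4
time: 15.42
ee_pos: [0.5147, 0.321, 0.2598]
tcp_rot: [179.8, -0.2, 85.1]
wrist_force: [0.0, 0.4, -2.5]
opening: 0.0569
grasp_force: 65.7
t 15.4167 shift [5.34, -17.45, -1.29] turn [0.39, 4.37, -0.14]
t 15.4167 panel pos [-0.1361  0.3362  0.0513] err deg [ 2.66 30.08 -0.95] F [ 1.2  0.4 -2.1] open 0.056934676714589294 65.6959319114685 q [ 32.  13.  20.  97.   0. 127.]
t 15.4167 shift [4.35, -17.35, -3.02] turn [0.39, 4.37, -0.14]
```

```bash
python3 -m crank '[[[0.28,-0.97,0.3,0.02,0.24,-0.01],[0.28,-0.97,0.3,0.02,0.24,-0.01],[0.28,-0.97,0.3,0.02,0.24,-0.01],[0.28,-0.97,0,0.02,0.24,-0.01],[0.28,-0.97,0,0.02,0.24,-0.01],[0.28,-0.97,0,0.02,0.24,-0.01],[0.28,-0.97,0,0.02,0.24,-0.01],[0.28,-0.97,0,0.02,0.24,-0.01],[0.28,-0.97,0,0.02,0.24,-0.01],[0.28,-0.97,0,0.02,0.24,-0.01],[0.28,-0.97,0,0.02,0.24,-0.01],[0.28,-0.97,-0.3,0.02,0.24,-0.01],[0.28,-0.97,-0.4,0.02,0.24,-0.01],[0.28,-0.97,-0.4,0.02,0.24,-0.01],[0.28,-0.97,-0.4,0.02,0.24,-0.01],[0.28,-0.97,-0.4,0.02,0.24,0],[0.28,-0.97,-0.4,0.02,0.24,0],[0.28,-0.97,-0.4,0.02,0.24,0],[0,0,0,0,0,0],[0,0,0,0,0,0]]]' && python3 - <<'E'
from h import *
inpan();go(pan(-.0,0,.075),RT)
E
```

```text
time: 17.08
ee_pos: [0.6124, -0.0293, 0.2145]
tcp_rot: [-150.2, 0.3, 84.0]
wrist_force: [0.1, 0.1, -2.9]
opening: 0.0567
grasp_force: 65.9
t 17.0833 panel pos [ 0.002  -0.0023  0.0786] err deg [0.36 0.17 0.06] F [ 1.5  0.1 -2.5] open 0.056678107202806804 65.90229034423828 q [ -3.  48.  59. 130.   1.  93.]
t 17.0833 shift [-0.16, 0.13, -0.11] turn [0.05, 0.02, 0.01]
```

```bash
python3 -m crank '[[[-0.18,0.05,-0.28,0.01,0.01,0],[-0.18,0.05,-0.28,0.01,0.01,0],[-0.18,0.05,-0.28,0.01,0,0],[-0.18,0.05,-0.28,0.01,0,0],[0,0,0,0,0,0],[0,0,0,0,0,0]]]' && python3 - <<'E'
from h import *
inpan();go(pan(-.0,0,.03),RT)
s=save('scene','s6');w=save('wrist','w6')
cv2.imwrite('pics/c6.png',np.hstack([cv2.resize(s[180:250,270:350],(400,350),interpolation=cv2.INTER_CUBIC),cv2.resize(w[60:410,120:520],(400,350),interpolation=cv2.INTER_CUBIC)]))
E
```

```text
time: 17.58
ee_pos: [0.5974, -0.0235, 0.1955]
tcp_rot: [-150.3, 0.1, 84.2]
wrist_force: [-0.3, -0.7, -2.1]
opening: 0.0566
grasp_force: 66.0
t 17.5833 panel pos [-0.002   0.002   0.0544] err deg [ 0.1   0.26 -0.1 ] F [ 0.9 -0.7 -1.9] open 0.056571854542527444 65.98416209220886 q [ -3.  43.  49. 125.   1.  93.]
t 17.5833 shift [-0.53, -0.04, -1.11] turn [0.01, 0.04, -0.01]
```

View pics/c6.png

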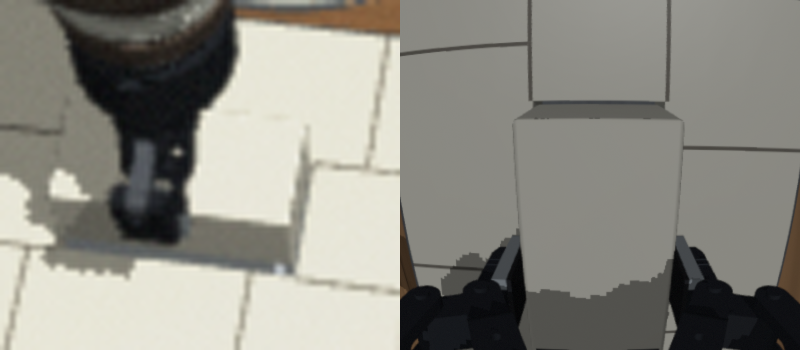

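Pocket mouth far edge in the wrist crop is y=101 (x 533–667), and the brick's far top edge is y=120 (x 513–684). Lateral alignment is good to about 1 mm; next I compute the long direction.

```bash
python3 - <<'E'
from h import *
inpan()
for u in (533,667): print(wpan(120+u-400,60+101,0))
p=cur()[0]; z=((p-CP)@RPAN)[2]+.004
for u in (513,684): print(wpan(120+u-400,60+120,z))
E
```

```text
t 17.6833 panel pos [-0.0016  0.0017  0.0547] err deg [ 0.1   0.29 -0.08] F [ 0.2  0.3 -1.4] open 0.056285753710446244 65.9845232963562 q [ -3.  43.  49. 125.   1.  93.]
[-0.0321  0.0617 -0.    ]
[0.0324 0.0618 0.    ]
[-0.0291  0.0608  0.0587]
[0.027  0.0608 0.0587]
```

```bash
python3 -m crank '[[[0.06,-0.115,-0.04,0,0.03,0],[0,0,0,0,0,0],[0,0,0,0,0,0],[-0.077,0.008,-0.133,0,0,0],[-0.077,0.008,-0.133,0,0,0],[-0.077,0.008,-0.133,0,0,0],[-0.077,0.008,-0.133,0,0,0],[-0.077,0.008,-0.133,0,0,0],[0,0,0,0,0,0]]]' && python3 -c "
from h import *
inpan();go(pan(0,-.0005,.0215),RT)"
```

```text
time: 18.43
ee_pos: [0.5908, -0.0257, 0.1801]
tcp_rot: [-150.0, 0.1, 84.1]
wrist_force: [-0.6, 0.8, -2.7]
opening: 0.0566
grasp_force: 66.0
t 18.4333 panel pos [ 0.0002 -0.0009  0.0379] err deg [ 0.1  -0.03 -0.05] F [ 0.8  0.7 -2.7] open 0.05660510128480851 65.99562764167786 q [ -3.  42.  45. 123.   1.  92.]
t 18.4333 shift [-0.42, 0.06, -0.71] turn [0.01, -0.0, -0.01]
```

```bash
python3 -m crank '[[[-0.08,0.01,-0.14,0,0,0],[-0.08,0.01,-0.14,0,0,0],[-0.08,0.01,-0.14,0,0,0],[-0.08,0.01,-0.14,0,0,0],[-0.08,0.01,-0.14,0,0,0],[0,0,0,0,0,0],[0,0,0,0,0,0]]]' && python3 -c "
from h import *
inpan()"
```

```text
time: 19.02
ee_pos: [0.5831, -0.0248, 0.1667]
tcp_rot: [-150.0, 0.1, 84.1]
wrist_force: [0.4, -0.6, -2.1]
opening: 0.0565
grasp_force: 66.0
t 19.0167 panel pos [ 0.0002 -0.0008  0.0224] err deg [ 0.1   0.02 -0.04] F [ 1.4 -0.6 -1.6] open 0.056532245092853574 66.04461550712585 q [ -3.  40.  40. 120.   1.  92.]
```

```bash
python3 -m crank '[[[0,0,0,0,0,0],[0,0,0,0,0,0],[0,0,0,0,0,0],[0,0,0,0,0,0]]]' 0.95 && python3 -m crank '[[[0.25,-0.025,0.43,0,0,0],[0.25,-0.025,0.43,0,0,0],[0.25,-0.025,0.43,0,0,0],[0.25,-0.025,0.43,0,0,0],[0,0,0,0,0,0]]]' && python3 -m crank '[[[0,0,0,0,0,0],[0,0,0,0,0,0],[0,0,0,0,0,0],[0,0,0,0,0,0],[0,0,0,0,0,0],[0,0,0,0,0,0],[0,0,0,0,0,0]]]' 0 60 && python3 -c "
from h import *
inpan();go(pan(0,-.0005,.044),RT);go(pan(0,-.0005,.019),RT)"
```

```text
time: 19.35
ee_pos: [0.5833, -0.0248, 0.1667]
tcp_rot: [-150.0, 0.1, 84.1]
wrist_force: [-1.1, 0.2, -1.0]
opening: 0.081
grasp_force: 0.0
time: 19.77
ee_pos: [0.6039, -0.0269, 0.2022]
tcp_rot: [-150.1, 0.1, 84.1]
wrist_force: [1.1, -0.2, -0.1]
opening: 0.0811
grasp_force: 0.0
time: 20.35
ee_pos: [0.6032, -0.0268, 0.201]
tcp_rot: [-150.0, 0.1, 84.1]
wrist_force: [-0.2, -0.1, 0.4]
opening: 0.0003
grasp_force: 0.0
t 20.35 panel pos [ 0.0005 -0.0007  0.0622] err deg [ 0.1   0.01 -0.05] F [-0.3 -0.1  0.3] open 0.0002781289231477014 0.0 q [ -3.  45.  52. 127.   1.  92.]
t 20.35 shift [-0.47, 0.06, -0.78] turn [0.01, 0.0, -0.01]
t 20.35 shift [-1.09, 0.12, -1.86] turn [0.01, 0.0, -0.01]
```

```bash
python3 -m crank '[[[-0.12,0.015,-0.2,0,0,0],[-0.12,0.015,-0.2,0,0,0],[-0.12,0.015,-0.2,0,0,0],[-0.12,0.015,-0.2,0,0,0],[-0.05,0.005,-0.09,0,0,0],[-0.05,0.005,-0.09,0,0,0],[-0.05,0.005,-0.09,0,0,0],[-0.05,0.005,-0.09,0,0,0],[0,0,0,0,0,0]]]' && python3 -c "
from h import *
inpan();go(pan(0,-.0005,.019),RT)"
```

```text
time: 21.1
ee_pos: [0.5898, -0.0252, 0.1784]
tcp_rot: [-150.1, 0.1, 84.1]
wrist_force: [2.3, -0.1, 2.5]
opening: -0.0003
grasp_force: 1.6
t 21.1 panel pos [ 0.0002 -0.0005  0.0359] err deg [ 0.11  0.11 -0.04] F [0.8 0.1 3.3] open -0.0003414043533125779 1.6272391185339075 q [ -3.  41.  44. 122.   1.  92.]
t 21.1 shift [-0.43, 0.04, -0.73] turn [0.02, 0.02, -0.01]
```

```bash
python3 -m crank '[[[-0.05,0.005,-0.085,0,0,0],[-0.05,0.005,-0.085,0,0,0],[-0.05,0.005,-0.085,0,0,0],[-0.05,0.005,-0.085,0,0,0],[-0.05,0.005,-0.085,0,0,0],[-0.05,0.005,-0.085,0,0,0],[-0.05,0.005,-0.085,0,0,0],[0,0,0,0,0,0]]]' && python3 -c "
from h import *
inpan();go(pan(0,-.0005,.019),RT)"
```

```text
time: 21.77
ee_pos: [0.5829, -0.0245, 0.1664]
tcp_rot: [-150.1, 0.1, 84.1]
wrist_force: [2.8, -0.2, 2.0]
opening: 0.0002
grasp_force: 1.8
t 21.7667 panel pos [ 0.0002 -0.0005  0.022 ] err deg [ 0.1   0.11 -0.04] F [1.4 0.1 3.1] open 0.00017854702916952735 1.7573530062509235 q [ -3.  40.  40. 120.   1.  93.]
t 21.7667 shift [-0.08, 0.01, -0.13] turn [0.01, 0.02, -0.01]
```

```bash
python3 -m crank '[[[-0.05,0.005,-0.085,0,0,0],[-0.03,0.003,-0.045,0,0,0],[-0.03,0.003,-0.045,0,0,0]]]' && python3 -c "
from h import *
inpan();go(pan(0,-.0005,.019),RT)"
```

```text
time: 22.02
ee_pos: [0.5823, -0.0244, 0.1657]
tcp_rot: [-150.5, 0.1, 84.1]
wrist_force: [21.0, -1.5, 31.3]
opening: 0.0
grasp_force: 18.9
t 22.0167 panel pos [ 0.     -0.0005  0.0211] err deg [ 0.12  0.53 -0.04] F [ 2.6  0.7 37.6] open 3.3685758285437556e-06 18.907914916053414 q [ -3.  39.  39. 120.   1.  93.]
t 22.0167 shift [-0.05, 0.0, -0.09] turn [0.02, 0.08, -0.01]
```

```bash
python3 -m crank '[[[-0.02,0.002,-0.035,0,0,0],[0,0,0,0,0,0],[0,0,0,0,0,0]]]' && python3 -m crank '[[[0.15,-0.015,0.26,0,0,0],[0.25,-0.025,0.43,0,0,0],[0.25,-0.025,0.43,0,0,0],[0.25,-0.025,0.43,0,0,0],[0.25,-0.025,0.43,0,0,0],[0,-0.2,0.8,0,-0.3,0],[0,-0.5,0.8,0,-0.3,0],[0,-0.9,0.8,0,-0.3,0],[0,-0.9,0,0,-0.3,0],[0,-0.9,0,0,-0.3,0],[0,-0.9,0,0,-0.3,0],[0,-0.9,0,0,-0.3,0],[0,0,0,0,0,0],[0,0,0,0,0,0]]]' && python3 - <<'E'
from h import *
inpan()
im=save('wrist','w7');s=save('scene','s7'); f,cx,cy,R,t=K("wrist")
xs=np.linspace(-.05,.05,400); ys=np.linspace(.075,-.075,600)
X,Y=np.meshgrid(xs,ys); P=CP+np.c_[X.ravel(),Y.ravel(),0*X.ravel()]@RPAN.T
c=P@R.T+t; rr=np.hypot(c[:,0],c[:,1]); th=np.arctan2(rr,c[:,2]); k=f*th/rr
mp=np.c_[cx+k*c[:,0],cy+k*c[:,1]].reshape(600,400,2).astype(np.float32)
a=cv2.remap(im,mp[...,0],mp[...,1],cv2.INTER_LINEAR)
b=cv2.resize(s[185:245,268:348],(400,300),interpolation=cv2.INTER_CUBIC); d=cv2.resize(s[170:290,150:310],(400,300),interpolation=cv2.INTER_CUBIC)
cv2.imwrite('pics/c7.png',np.hstack([a,np.vstack([b,d])]))
E
```

```text
time: 22.27
ee_pos: [0.5823, -0.0244, 0.1657]
tcp_rot: [-150.7, 0.1, 84.1]
wrist_force: [19.5, -2.1, 27.4]
opening: 0.0001
grasp_force: 17.0
time: 23.43
ee_pos: [0.6024, -0.1312, 0.2499]
tcp_rot: [-164.4, -1.4, 84.2]
wrist_force: [-0.3, 1.1, -0.3]
opening: -0.0
grasp_force: 0.0
t 23.4333 panel pos [-0.0153 -0.1046  0.1095] err deg [ 0.12 14.46  0.07] F [-0.2  1.1 -0.5] open -3.5820167311137905e-05 0.0 q [-12.  32.  43. 116.  -0.  84.]
```

View pics/c7.png

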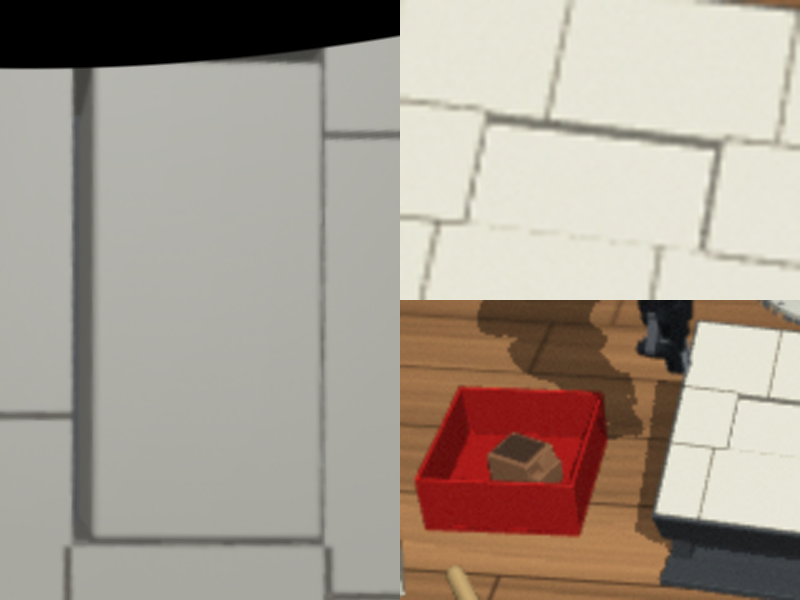

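The brick sits flush in the pocket with no raised side faces. It rests against the downslope edge, about 2.5 mm off centre, which is within tolerance. The broken piece is in the tub.

```bash
python3 -c "
from h import *
print(bot.job_done())"
```

```text
the job is handed in; nothing more can be done
None
```

The job is handed in at about 23.5 s: the broken piece is in the red tub, and the new brick is pressed to the backing plate's stop and looks flush with the door face; the hand-in returned no verdict.

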